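# Unmould a tea brick and put it on the scale

## Robot

A 7-joint arm with a two-finger parallel gripper is mounted at the origin on the work surface. World frame = base frame: x ahead of the robot, y to its left, z up, the work surface at z = 0. Lengths are in m, angles in rad, forces in N, time in s.
With the tool pointing down it reaches from about 0.35 to 0.9 m from the base axis. Payload 8.1 kg.
Tool frame: the origin (TCP) lies at the very end of the fingers, on their centre line; the grasp point (between the pads) lies 19 mm behind it; z points along the fingers, y is the line along which they close (so a half turn about z gives the same grasp; the last joint's range is limited). The gripper opens to 92 mm and grips with 3 to 60 N. Pads are 19 mm wide; open, the fingers measure 130 mm over their backs; the gripper's body (75 mm by 190 mm) begins 47 mm behind the grasp point.
Start: joints at [1.106, 0.434, 0.025, 1.573, -0.012, 1.134, -0.075], TCP at [0.221, -0.585, 0.198] pointing down, gripper open.
Joint ranges: [-2.62, 2.62], [-0.44, 2.09], [-1.27, 1.32], [0.08, 2.57], [-1.32, 4.46], [0.12, 2], [-2.74, 2.74]. Speed limits (rad/s): [2.22, 2.22, 3.01, 3.01, 3.14, 3.14, 3.14].

## Interface

Orientations are given as a rotation vector (axis times angle).
In Python, from cell import arm gives the robot as it stands.
- The arm moves only by the tool carry_out, never from a script. Its argument "commands" is a list of rows, each a list of 7 numbers: the opening, from 0 (shut) to 1 (fully open), then the shift along the tool's x, y, z each as a share of 0.025 m, from -1 to 1, then the turn, a rotation vector about the tool's x, y, z each as a share of 0.1 rad, from -1 to 1. A call has 1 to 8 rows; each row shifts and turns the commanded pose from where the row before left it, along the tool's axes as they then stand; what a row does not reach is not made up. A row lasts 1/10 s, in which the tool goes at most 50 mm and 8.59 degrees, less where a joint would pass 70% of its speed; a pose out of reach is approached as far as the arm can. A call with a number of a shift or a turn outside -1 to 1 is refused whole. A call with a gripper value outside its range is refused whole. The fingers move at their own pace and stop on an object; "squeeze" is the grip in N (left out, the last holds). Time passes only in rows, so rows that do not move let the fingers close. It gives the time, the measured TCP pose, the force, the opening and the grip force at its end, in the units of the state.
- arm.observe(): the state, without advancing time (a new reading comes with each control period).
- arm.get_image(name): name is "scene" or "top" or "wrist"; returns a dict with "pixels" (480x640x3 uint8, red, green, blue), "range_z" (480x640 float32, m along the optical axis (not along the pixel's ray), 0 where there is no reading), "mtx" (3x3 intrinsics, pixels), "k1" (the pictures are not rectified: a ray, as slopes to the right and down, at radius r is drawn at 1 + k1 r^2 times it, then the intrinsics apply), "R" (3x3) and "t" (3): a world point X has camera coordinates R X + t; the wrist camera has in their place "tool_from_camera" (4x4, takes a point from camera to tool coordinates, whose origin is the TCP and whose axes are the flange's). Camera axes: x right, y down, z forward; pixel columns grow to the right and rows downward; lengths in m; the calibration is good to about 2 mm. A picture is of the moment at which its call begins: read the wrist's pose just before it.
- arm.sign_off(): hands the job in; it is judged then, once.
The state is a dict: "clock": time; "joints": joint angles; "dq": joint speeds; "joint_efforts": joint torques, N m; "position": TCP position; "ee_rot": TCP orientation; "force": force on the tool from outside, world axes, zero at the start; "ft_torque": the same for the moment, N m; "width": opening from 0.0 (shut) to 1.0 (fully open); "gripper_force": force on a finger pad.
Only numpy, scipy, OpenCV 4.12 (cv2) and the standard library are available. Lean on these libraries where they do the work, as an engineer would, in place of code of your own. Each camera call takes 0.05 s, during which the arm holds its last target. There are 200 camera calls.

## Task

Open the tea press mould: lift its hinged lid by the bar until the lid leans back on its stop, and let go of it so that it stays open. Then take the pressed tea brick out of the mould and lay it flat in the middle of the scale's pan, without dropping it. Leave the lid open, and leave the tins, jars and scoop where they are.

Things in the scene. Friction and masses are not known exactly. Their poses are not given: they have to be found in the camera images.
- mould: press mould, bare aluminium block 130 (x) x 150 (y) x 40 mm high, fixed; origin: centre of its underside; -x side roughly faces the robot. In its top, under the lid: a central pocket 79 (x) x 47 (y) mm, floor at 12 mm. From each long side of the pocket a finger slot 44 mm wide (along x), floor at 4 mm, runs out through the +y and -y sides, so the brick can be gripped across y at its middle
- lid (a joint): angle of the mould's lid in rad: 0 closed, 1.8 leaning back on its stop. The lid is an aluminium plate 130 x 150 x 8 mm (0.4 kg, a 3 mm raised panel on top) hinged along the mould's +x top edge. It falls shut if let go before upright, and back onto its stop past upright
- lid_handle (a point): middle of the lid's round steel bar, 10 mm thick, 100 mm long along the mould's y, 40 mm in front of the lid's free edge and level with the lid (45 mm above the worktop when closed), on an arm at each end. 35 mm are clear between bar and mould, so straddle it from above with a partly open gripper. 170 mm from the hinge line; axes turn with the lid
- lid_hinge (a point): middle of the lid's hinge line, 40.5 mm above the worktop, 65 mm from the mould's centre; its y lies along the hinge and its x, at lid angle 0, points from the bar towards the hinge
- brick: pressed tea brick, dark brown, hard, 76 (x) x 44 (y) x 26 mm, about 0.1 kg, lying in the mould's pocket (long side along the mould's x), top 2 mm below the mould's rim; origin at the centre of its underside
- brick_center (a point): centre of the tea brick, 13 mm above its underside
- scale: counter scale, white housing 250 (x) x 220 (y) mm with a steel pan, 70 mm high overall, fixed; keys and display on its -x side; origin at the centre of its underside
- pan (a point): centre of the top of the scale's flat steel pan, 190 (x) x 210 (y) mm, 70 mm above the worktop, 25 mm towards +x from the scale's centre
- tin_tall: bystander: square tea tin 77 x 77 x 130 mm, dark green with a steel cap; origin under its centre
- tin_low: bystander: square tea tin 77 x 77 x 90 mm, dark; origin under its centre
- jar_small: bystander: small jar 42 mm across, 55 mm high, between mould and scale; origin under its centre
- jar_big: bystander: glass jar 84 mm across, 130 mm high, at the back; origin under its centre
- scoop: bystander: black scoop, cup 48 mm across and 28 mm high at its origin, flat handle reaching 107 mm along its -x
Not all that is in view belongs to the job. Leave any green or turquoise look-alike of the mould alone.

How it is judged:
By the outcome, as a careful person would: the job done as asked, in the order asked, and still so for the second after the job is handed in, with the robot touching nothing.
It also fails if it takes over 64 s, if anything falls off the work surface, if the arm or the gripper's body presses on something with over 40 N, if the wrist force passes 120 N, or if a joint passes its speed limit or range.

## Working session

There is one attempt and no reset: what is moved stays moved. The work goes in short steps, Python scripts to look and compute and a tool call to move; the robot and the scene stay as the last step left them, time stands still between calls to the robot, and variables do not carry over. Pictures are saved under pics/ and viewed, at most 12 in all, crops included, and the job is handed in when it is done.

Besides the shell and the picture viewer there is one more tool, called after "Emit:" as name(argument=value, ...), one argument or row to a line, values as JSON. carry_out: Moves the arm, as the interface text tells. Shift numbers are shares of 0.025 m and turn numbers shares of 0.1 rad, none past 1 either way. Its arguments: {"type":"object","properties":{"commands":{"type":"array"},"squeeze":{"type":"number"}},"required":["commands"]}

```bash
ls; mkdir -p pics; python3 - <<'E'
from cell import arm
import cv2,numpy as np
for n in ("scene","top"):
    d=arm.get_image(n); cv2.imwrite(f"pics/{n}0.png",d["pixels"][:,:,::-1]); np.savez(f"{n}0.npz",**d)
    print(n,d["mtx"].tolist(),d["k1"],d["R"].round(3).tolist(),d["t"].round(3).tolist())
s=arm.observe();print(s)
E
```

```text
pics
scene [[585.6869482062338, 0.0, 315.8578194882655], [0.0, 585.6869482062338, 229.77827656997692], [0.0, 0.0, 1.0]] 0.003230858121557242 [[0.867, 0.497, 0.023], [0.304, -0.493, -0.815], [-0.394, 0.714, -0.578]] [-0.453, -0.101, 1.691]
top [[480.03476403207634, 0.0, 320.10009197838536], [0.0, 480.03476403207634, 234.28259552231785], [0.0, 0.0, 1.0]] 0.04397385614945759 [[0.017, -1.0, -0.009], [-0.988, -0.016, -0.154], [0.154, 0.011, -0.988]] [0.014, 0.536, 1.403]
{'clock': 0.1, 'joints': array([ 1.10639164,  0.43514783,  0.0249719 ,  1.57400372, -0.01162806,
        1.13399926, -0.07507948]), 'dq': array([ 0.00026791, -0.00129941,  0.00064588, -0.00391249,  0.00359808,
       -0.00045945, -0.00069033]), 'joint_efforts': array([ 4.63617558e-03, -6.69129324e+01,  9.88549255e-01, -3.15144360e+01,
       -6.05709921e-02,  3.74297448e-02,  5.08525522e-05]), 'position': array([ 0.22100681, -0.58408536,  0.19682778]), 'ee_rot': array([-3.08899850e+00, -5.64889188e-01,  5.56437659e-04]), 'force': array([0.9327366 , 0.07874113, 0.29368137]), 'ft_torque': array([ 0.00494153,  0.04759951, -0.00540917]), 'gripper_force': 0.0, 'width': 1.0005529809475207}
```

View pics/top0.png

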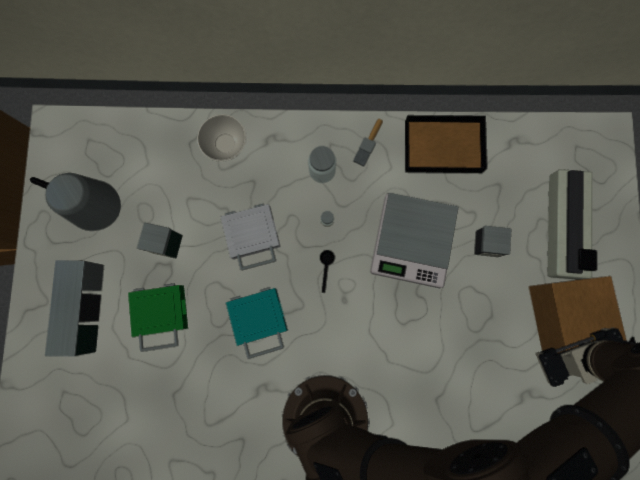

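View pics/scene0.png

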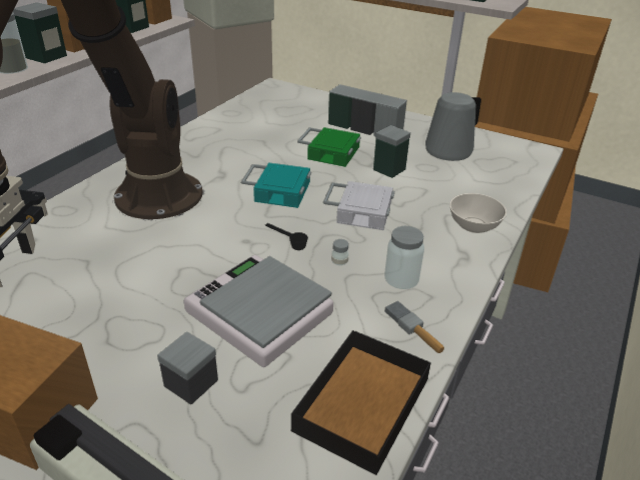

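The top view (640x480) shows three things that could be the mould: bare aluminium at (252,232), green at (158,310) and turquoise at (257,318). By the description it is the aluminium one, with its bar at about (257,263). The scale is at (415,240), the small jar at (327,218) and the scoop at (327,258). In the scene view the mould is at (365,205) and the scale at (260,305). I'll measure with depth and masks, then check a close crop.

```bash
cat >h.py <<'E'
import numpy as np,cv2
def rays(d,uv):
    uv=np.asarray(uv,float).reshape(-1,1,2)
    n=cv2.undistortPoints(uv,d["mtx"],np.array([float(d["k1"]),0,0,0]))[:,0]
    return np.c_[n,np.ones(len(n))]
def plane(d,uv,z):
    r=rays(d,uv)@d["R"]; c=-d["R"].T@d["t"]
    return c+r*((z-c[2])/r[:,2])[:,None]
def cloud(d):
    v,u=np.mgrid[:480,:640]; r=rays(d,np.c_[u.ravel(),v.ravel()])
    P=(r*d["range_z"].reshape(-1,1)-d["t"])@d["R"]
    P[d["range_z"].ravel()==0]=np.nan
    return P.reshape(480,640,3)
def rect(P):
    r=cv2.minAreaRect(P[:,:2].astype(np.float32)); return r
E
python3 - <<'E'
from h import *
for n,boxm,boxs,bar in (("top",(215,195,290,255),(365,185,465,292),(230,244,285,275)),("scene",(330,178,400,232),(180,250,340,365),(318,178,345,212))):
    d=dict(np.load(n+"0.npz")); P=cloud(d)
    for nm,b,z0,z1 in (("mould",boxm,.038,.065),("scale",boxs,.06,.085),("bar",bar,.03,.06)):
        Q=P[b[1]:b[3],b[0]:b[2]].reshape(-1,3); Q=Q[(Q[:,2]>z0)&(Q[:,2]<z1)]
        print(n,nm,len(Q),np.median(Q,0).round(4),rect(Q))
d=dict(np.load("top0.npz"))
a=cv2.resize(d["pixels"][190:280,215:295,::-1],None,fx=6,fy=6,interpolation=cv2.INTER_CUBIC)
d=dict(np.load("scene0.npz"))
b=cv2.resize(d["pixels"][170:240,320:400,::-1],None,fx=6,fy=6,interpolation=cv2.INTER_CUBIC)[:,:300]
a=a[:,:480];c=np.zeros((540,790,3),np.uint8);c[:,:480]=a;c[:420,490:790]=b
cv2.imwrite("pics/crop1.png",c)
P=cloud(dict(np.load("top0.npz")))
# heights profile near jar & tins
for nm,(u,v) in dict(jar=(327,218),jarbig=(322,160),tin=(150,236),scoop=(327,257)).items(): print(nm,P[v,u].round(3))
E
```

```text
top mould 2236 [0.5423 0.2332 0.0504] ((0.5351723432540894, 0.2335800677537918), (0.15996435284614563, 0.15326467156410217), 15.620870590209961)
top scale 4521 [ 0.5468 -0.2639  0.0707] ((0.5496615767478943, -0.2647824287414551), (0.20981420576572418, 0.1919502466917038), 78.95014190673828)
top bar 627 [0.4826 0.2325 0.049 ] ((0.463886559009552, 0.21767102181911469), (0.07790079712867737, 0.1463518887758255), 1.2657272815704346)
scene mould 1642 [0.5452 0.2222 0.0497] ((0.5266238451004028, 0.22796502709388733), (0.18053604662418365, 0.16377994418144226), 16.37497329711914)
scene scale 6410 [ 0.5589 -0.2798  0.0704] ((0.5383687615394592, -0.32304465770721436), (0.33094337582588196, 0.19499531388282776), 79.06741333007812)
scene bar 273 [0.4741 0.1759 0.048 ] ((0.4640050530433655, 0.1991170346736908), (0.05776726081967354, 0.1455501914024353), 27.71628189086914)
jar [0.582 0.003 0.063]
jarbig [0.741 0.02  0.125]
tin [0.509 0.5   0.131]
scoop [0.471 0.001 0.008]
```

View pics/crop1.png

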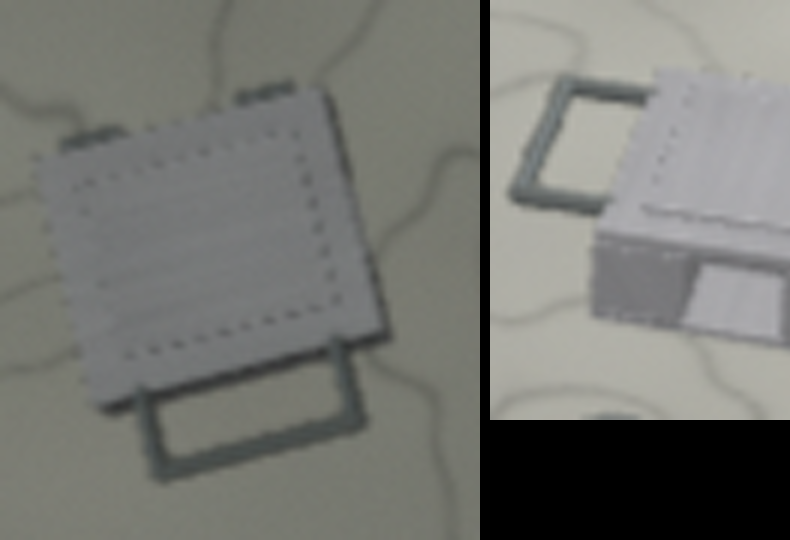

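The crop confirms bare aluminium with a finger slot in its side. The lid corners are at crop (40,160), (325,90), (385,335), (105,408) and the bar centreline runs from (160,468) to (360,424).

```bash
python3 - <<'E'
from h import *
d=dict(np.load("top0.npz"))
f=lambda p:(np.array(p)+.5)/6-.5+[215,190]
C=plane(d,f([(40,160),(325,90),(385,335),(105,408)]),.0485)[:,:2]
print("lid corners",C.round(4),"centre",C.mean(0).round(4))
print("sides",[np.linalg.norm(C[i]-C[(i+1)%4]).round(4) for i in range(4)])
for a,b in ((0,1),(3,2)): w=C[a]-C[b]; print("yaw from y edges",np.arctan2(-w[0],w[1]))
for a,b in ((3,0),(2,1)): w=C[b]-C[a]; print("yaw from x edges",np.arctan2(w[1],w[0]))
B=plane(d,f([(160,468),(360,424)]),.045)[:,:2]; w=B[0]-B[1]
print("bar",B,B.mean(0),np.linalg.norm(w),np.arctan2(-w[0],w[1]))
P=cloud(d); 
# depth for lid top fit
Q=P[190:262,215:295].reshape(-1,3);Q=Q[(Q[:,2]>.043)&(Q[:,2]<.06)]
# scene view bar, crop b offset (320,170)
s=dict(np.load("scene0.npz")); g=lambda p:(np.array(p)+.5)/6-.5+[320,170]
B2=plane(s,g([(567-490,80),(518-490,192)]),.045)[:,:2]; print("scene bar",B2,B2.mean(0))
# scale pan
u=d["pixels"]
Q=P[185:292,365:465].reshape(-1,3);Q=Q[(Q[:,2]>.06)&(Q[:,2]<.085)]
print(cv2.boxPoints(rect(Q)).round(3), np.median(Q[:,2]))
E
```

```text
lid corners [[0.5849 0.3214]
 [0.6231 0.1796]
 [0.4991 0.1455]
 [0.4604 0.2831]] centre [0.5419 0.2324]
sides [np.float64(0.1469), np.float64(0.1287), np.float64(0.1429), np.float64(0.1303)]
yaw from y edges 0.26325148532335646
yaw from y edges 0.27398812493145885
yaw from x edges 0.2984509077817809
yaw from x edges 0.267855931589948
bar [[0.4313568  0.255207  ]
 [0.45477568 0.1569088 ]] [0.44306624 0.2060579 ] 0.10104939915491881 0.23388318269704966
scene bar [[0.42795188 0.25822941]
 [0.45644563 0.15907297]] [0.44219876 0.20865119]
[[ 0.435 -0.349]
 [ 0.624 -0.386]
 [ 0.664 -0.18 ]
 [ 0.476 -0.143]] 0.0707298604071497
```

Emit:
carry_out(
  commands=[
    [0.27, 0, 0, -1, 0, 0, 0],
    [0.27, 0, 0, -1, 0, 0, 0],
    [0.27, 0, 0, -1, 0, 0, 0],
    [0.27, 0, 0, 0, 0, 0, 0],
  ],
)

```text
clock: 0.5
position: [0.2218, -0.586, 0.2759]
ee_rot: [3.085, 0.564, 0.002]
force: [0.6, 0.1, 0.5]
width: 0.698
gripper_force: 0.0
```

```bash
cat >go.py <<'E'
import sys
from cell import arm
import numpy as np
from scipy.spatial.transform import Rotation as R
# usage: go.py x y z heading(tool x)   -> remaining shift in tool axes (units of .025) and turn (units of .1)
x=np.array([float(a) for a in sys.argv[1:4]]); h=float(sys.argv[4])
s=arm.observe(); r=R.from_rotvec(s["ee_rot"])
T=R.from_matrix(np.c_[[np.cos(h),np.sin(h),0],[np.sin(h),-np.cos(h),0],[0,0,-1]])
m=r.as_matrix()
print("t",round(s["clock"],2),"pos",s["position"].round(4),"head",round(np.arctan2(m[1,0],m[0,0]),4),"z",m[:,2].round(3),"q",s["joints"].round(2),"F",s["force"].round(1),"w",round(s["width"],3),"gf",round(s["gripper_force"],1))
print("shift now",(r.inv().apply(x-s["position"])/.025).round(2),"turn",((r.inv()*T).as_rotvec()/.1).round(2),"shift after turn",(T.inv().apply(x-s["position"])/.025).round(2))
E
python3 go.py 0.45 -0.1 0.27 1.84;python3 go.py 0.442 0.206 0.12 1.84
python3 -c "
from h import *
P=cloud(dict(np.load('top0.npz')));print(P[310,575],P[300,560])"
```

```text
t 0.5 pos [ 0.2218 -0.586   0.2759] head 0.3616 z [ 0.002 -0.005 -1.   ] q [ 1.1   0.38  0.03  1.45 -0.01  1.3  -0.07] F [0.6 0.1 0.5] w 0.698 gf 0.0
shift now [ 15.41 -14.96   0.16] turn [  0.05   0.04 -14.78] shift after turn [16.31 13.97  0.24]
t 0.5 pos [ 0.2218 -0.586   0.2759] head 0.3616 z [ 0.002 -0.005 -1.   ] q [ 1.1   0.38  0.03  1.45 -0.01  1.3  -0.07] F [0.6 0.1 0.5] w 0.698 gf 0.0
shift now [ 19.44 -26.55   6.1 ] turn [  0.05   0.04 -14.78] shift after turn [28.2  16.92  6.24]
[ 0.32528327 -0.66440295  0.14558766] [ 0.35081846 -0.62552538  0.14861318]
```

Emit:
carry_out(
  commands=[
    [0.27, 0.96, -0.94, 0, 0, 0, 0],
    [0.27, 0.96, -0.94, 0, 0, 0, 0],
    [0.27, 0.96, -0.94, 0, 0, 0, 0],
    [0.27, 0.96, -0.94, 0, 0, 0, 0],
    [0.27, 0.96, -0.94, 0, 0, 0, 0],
    [0.27, 0.96, -0.94, 0, 0, 0, 0],
    [0.27, 0.96, -0.94, 0, 0, 0, 0],
    [0.27, 0.96, -0.94, 0, 0, 0, 0],
  ],
)

```text
clock: 1.3
position: [0.3342, -0.3391, 0.2717]
ee_rot: [-3.09, -0.565, 0.001]
force: [0.7, -0.3, 0.1]
width: 0.273
gripper_force: 0.0
```

Emit:
carry_out(
  commands=[
    [0.27, 0.96, -0.94, 0, 0, 0, 0],
    [0.27, 0.96, -0.94, 0, 0, 0, 0],
    [0.27, 0.96, -0.94, 0, 0, 0, 0],
    [0.27, 0.96, -0.94, 0, 0, 0, 0],
    [0.27, 0.96, -0.94, 0, 0, 0, 0],
    [0.27, 0.96, -0.94, 0, 0, 0, 0],
    [0.27, 0.96, -0.94, 0, 0, 0, 0],
    [0.27, 0.96, -0.94, 0, 0, 0, 0],
  ],
)

```text
clock: 2.1
position: [0.4472, -0.0957, 0.2718]
ee_rot: [-3.09, -0.565, 0.002]
force: [0.4, -1.2, 0.1]
width: 0.273
gripper_force: 0.0
```

Emit:
carry_out(
  commands=[
    [0.27, 0, 0, 0, 0, 0, -1],
    [0.27, 0, 0, 0, 0, 0, -1],
    [0.27, 0, 0, 0, 0, 0, -1],
    [0.27, 0, 0, 0, 0, 0, -1],
    [0.27, 0, 0, 0, 0, 0, -1],
    [0.27, 0, 0, 0, 0, 0, -1],
    [0.27, 0, 0, 0, 0, 0, -1],
    [0.27, 0, 0, 0, 0, 0, -1],
  ],
)

```text
clock: 2.9
position: [0.4467, -0.0969, 0.2716]
ee_rot: [-2.622, -1.729, 0.002]
force: [-0.5, -0.0, 0.5]
width: 0.268
gripper_force: 0.0
```

Emit:
carry_out(
  commands=[
    [0.27, 0, 0, 0, 0, 0, -1],
    [0.27, 0, 0, 0, 0, 0, -1],
    [0.27, 0, 0, 0, 0, 0, -1],
    [0.27, 0, 0, 0, 0, 0, -1],
    [0.27, 0, 0, 0, 0, 0, -1],
    [0.27, 0, 0, 0, 0, 0, -0.9],
    [0.27, 0, 0, 0, 0, 0, -0.9],
    [0.27, 0, 0, 0, 0, 0, 0],
  ],
)

```text
clock: 3.7
position: [0.4468, -0.097, 0.2718]
ee_rot: [-1.899, -2.501, 0.001]
force: [-0.3, 0.3, 1.3]
width: 0.27
gripper_force: 0.0
```

```bash
python3 go.py 0.442 0.206 0.14 1.84
```

```text
t 3.7 pos [ 0.4468 -0.097   0.2718] head 1.8431 z [-0.001  0.    -1.   ] q [ 0.54  0.14 -0.49  1.81  0.07  1.21  0.29] F [-0.3  0.3  1.3] w 0.27 gf 0.0
shift now [11.72  3.08  5.27] turn [-0.01 -0.01  0.03] shift after turn [11.73  3.04  5.27]
```

Emit:
carry_out(
  commands=[
    [0.27, 1, 0.25, 0, 0, 0, 0],
    [0.27, 1, 0.25, 0, 0, 0, 0],
    [0.27, 1, 0.25, 0, 0, 0, 0],
    [0.27, 1, 0.25, 0, 0, 0, 0],
    [0.27, 1, 0.25, 0, 0, 0, 0],
    [0.27, 1, 0.25, 0, 0, 0, 0],
    [0.27, 1, 0.25, 0, 0, 0, 0],
    [0.27, 1, 0.25, 0, 0, 0, 0],
  ],
)

```text
clock: 4.5
position: [0.4415, 0.11, 0.2721]
ee_rot: [-1.905, -2.498, 0.001]
force: [0.2, 0.2, -0.2]
width: 0.27
gripper_force: 0.0
```

Emit:
carry_out(
  commands=[
    [0.27, 1, 0.25, 0, 0, 0, 0],
    [0.27, 1, 0.25, 0, 0, 0, 0],
    [0.27, 0.9, 0.25, 0, 0, 0, 0],
    [0.27, 0.8, 0.3, 1, 0, 0, 0],
    [0.27, 0, 0, 1, 0, 0, 0],
    [0.27, 0, 0, 1, 0, 0, 0],
    [0.27, 0, 0, 1, 0, 0, 0],
    [0.27, 0, 0, 0, 0, 0, 0],
  ],
)

```text
clock: 5.3
position: [0.4403, 0.2038, 0.1694]
ee_rot: [-1.902, -2.497, 0.009]
force: [0.6, 0.2, 0.6]
width: 0.271
gripper_force: 0.0
```

```bash
python3 go.py 0.442 0.206 0.026 1.84; python3 - <<'E'
from cell import arm
import cv2,numpy as np
s=arm.observe();d=arm.get_image("wrist");np.savez("w0.npz",p=s["position"],r=s["ee_rot"],**d)
cv2.imwrite("pics/w0.png",d["pixels"][:,:,::-1])
E
```

```text
t 5.3 pos [0.4403 0.2038 0.1694] head 1.8396 z [-0.006 -0.003 -1.   ] q [ 0.01  0.32 -0.7   1.89  0.24  1.01 -0.52] F [0.6 0.2 0.6] w 0.271 gf 0.0
shift now [0.07 0.12 5.74] turn [-0.06  0.01 -0.  ] shift after turn [0.07 0.09 5.74]
```

View pics/w0.png

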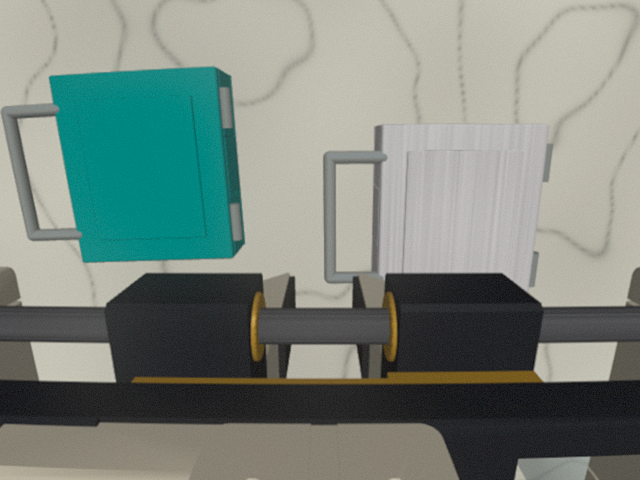

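The wrist view shows the mould at (460,200) with its bar centreline running from (330,157) to (331,278). The turquoise look-alike is at (150,165). I'll cross-check the bar position from here.

```bash
cat >>h.py <<'E'
def wcam(d):
    from scipy.spatial.transform import Rotation as R
    d=dict(d); T=np.eye(4);T[:3,:3]=R.from_rotvec(d["r"]).as_matrix();T[:3,3]=d["p"]
    M=np.linalg.inv(T@d["tool_from_camera"]); d["R"],d["t"]=M[:3,:3],M[:3,3]; return d
E
python3 - <<'E'
from h import *
d=wcam(np.load("w0.npz"))
B=plane(d,[(330,157),(331,278)],.045)[:,:2];w=B[1]-B[0]
print(B.round(4),B.mean(0).round(4),np.linalg.norm(w),np.arctan2(-w[0],w[1]))
C=plane(d,[(376,125),(548,126)],.0485)[:,:2];print(C.round(4),np.linalg.norm(C[0]-C[1]))
P=cloud(d);print(P[200,430].round(3),P[220,330].round(3))
E
```

```text
[[0.4315 0.2544]
 [0.4595 0.1577]] [0.4455 0.2061] 0.10068732240293393 -2.8601314355455245
[[0.4587 0.287 ]
 [0.5865 0.3226]] 0.13264192067370262
[0.517 0.244 0.051] [0.445 0.207 0.05 ]
```

Emit:
carry_out(
  commands=[
    [0.27, 0.05, 0.15, 0.8, -0.06, 0, 0],
    [0.27, 0, 0, 1, 0, 0, 0],
    [0.27, 0, 0, 1, 0, 0, 0],
    [0.27, 0, 0, 1, 0, 0, 0],
    [0.27, 0, 0, 1, 0, 0, 0],
    [0.27, 0, 0, 0.9, 0, 0, 0],
    [0.27, 0, 0, 0, 0, 0, 0],
  ],
  squeeze=15,
)

```text
clock: 6.05
position: [0.446, 0.207, 0.029]
ee_rot: [1.901, 2.497, 0.004]
force: [-0.7, -0.4, -0.7]
width: 0.271
gripper_force: 0.0
```

```bash
python3 go.py 0.4435 0.206 0.026 1.846
```

```text
t 6.05 pos [0.446 0.207 0.029] head 1.8402 z [ 0.004  0.    -1.   ] q [-0.1   0.51 -0.59  2.04  0.44  0.71 -0.7 ] F [-0.7 -0.4 -0.7] w 0.271 gf 0.0
shift now [-0.01 -0.11  0.12] turn [ 0.04  0.01 -0.06] shift after turn [-0.01 -0.11  0.12]
```

Position is good, so I'll close on the bar.

Emit:
carry_out(
  commands=[
    [0, 0, -0.05, 0.12, 0, 0, 0],
    [0, 0, 0, 0, 0, 0, 0],
    [0, 0, 0, 0, 0, 0, 0],
    [0, 0, 0, 0, 0, 0, 0],
  ],
  squeeze=15,
)

```text
clock: 6.45
position: [0.4459, 0.2075, 0.0279]
ee_rot: [1.899, 2.497, 0.01]
force: [0.5, 0.4, -0.3]
width: 0.01
gripper_force: 0.0
```

```bash
python3 - <<'E'
import numpy as np
# arc of the bar, tool axes: y=mould +x, z=down; units .025, radius .17, start angle from bar height .045-.0405
a0=np.arcsin(.0045/.17); th=np.linspace(0,1.8,25)+a0
y=-.17*np.cos(th);z=-.17*np.sin(th)
print(np.c_[th[1:]-a0,np.diff(y)/.025,np.diff(z)/.025].round(2).tolist())
E
python3 go.py 0.4435 0.206 0.026 1.846
```

```text
[[0.08, 0.03, -0.51], [0.15, 0.07, -0.5], [0.22, 0.11, -0.5], [0.3, 0.15, -0.49], [0.38, 0.18, -0.48], [0.45, 0.22, -0.46], [0.52, 0.25, -0.44], [0.6, 0.28, -0.42], [0.67, 0.31, -0.4], [0.75, 0.34, -0.38], [0.82, 0.37, -0.35], [0.9, 0.4, -0.32], [0.97, 0.42, -0.29], [1.05, 0.44, -0.26], [1.12, 0.46, -0.22], [1.2, 0.47, -0.19], [1.27, 0.49, -0.15], [1.35, 0.5, -0.12], [1.42, 0.5, -0.08], [1.5, 0.51, -0.04], [1.58, 0.51, -0.0], [1.65, 0.51, 0.03], [1.72, 0.5, 0.07], [1.8, 0.5, 0.11]]
t 6.45 pos [0.4459 0.2075 0.0279] head 1.8414 z [ 0.007  0.002 -1.   ] q [-0.1   0.51 -0.59  2.05  0.44  0.7  -0.7 ] F [ 0.5  0.4 -0.3] w 0.01 gf 0.0
shift now [-0.03 -0.11  0.08] turn [ 0.08 -0.   -0.05] shift after turn [-0.03 -0.11  0.08]
```

The fingers closed completely without holding the bar. I'll look.

```bash
python3 - <<'E'
from cell import arm
import cv2,numpy as np
d=arm.get_image("top");np.savez("top1.npz",**d); e=arm.get_image("scene");np.savez("scene1.npz",**e)
s=arm.observe();d2=arm.get_image("wrist");np.savez("w1.npz",p=s["position"],r=s["ee_rot"],**d2)
f=lambda i,x,y,k,w,h:cv2.resize(i[y:y+h,x:x+w,::-1],None,fx=k,fy=k,interpolation=cv2.INTER_CUBIC)
c=np.zeros((600,800,3),np.uint8)
a=f(e["pixels"],290,130,4,120,120);b=cv2.resize(d2["pixels"][:,:,::-1],(320,240));t=f(d["pixels"],200,180,3,106,120)
c[:480,:480]=a;c[:240,480:]=b;c[240:600,480:798]=t
cv2.imwrite("pics/c2.png",c)
E
```

```text
(no output)
```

View pics/c2.png

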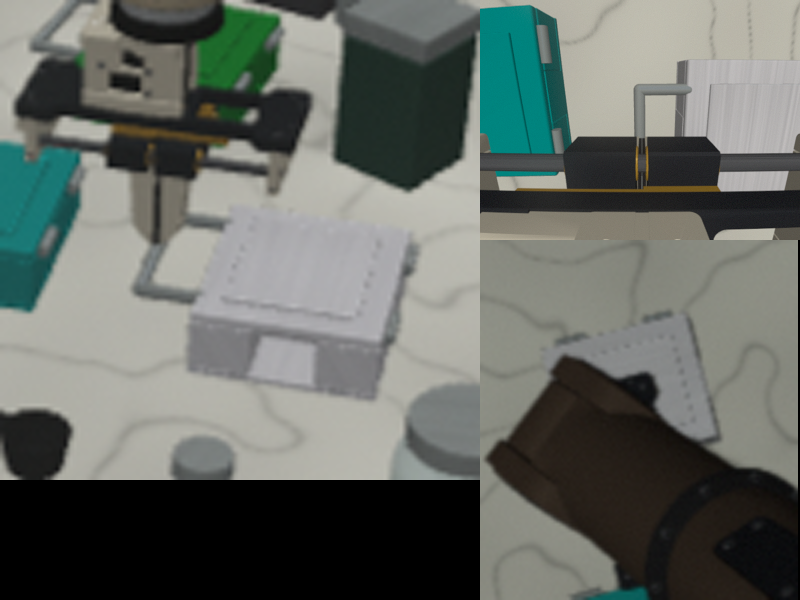

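The scene crop shows the fingertips ending at about (158,240), right at the bar, so I'll compare where the TCP and the bar project.

```bash
python3 - <<'E'
from h import *
from cell import arm
s=arm.observe();p=s["position"]
d=dict(np.load("scene1.npz"))
def proj(X): return cv2.projectPoints(np.array(X,float).reshape(-1,1,3),cv2.Rodrigues(d["R"])[0],d["t"],d["mtx"],np.array([float(d["k1"]),0,0,0]))[0][:,0].round(1)
print(s["width"],s["gripper_force"],p,"tcp/bar/ends px",proj([p,p+[0,0,.019],[.4435,.206,.045],[.4315,.2544,.045],[.4585,.1577,.045]]).tolist())
P=cloud(d)
for v in range(176,204,2): print(v,[tuple((P[v,u]*1000).astype(int)) for u in range(322,337,3)])
c=cv2.resize(d["pixels"][160:210,300:360,::-1],None,fx=13,fy=12,interpolation=cv2.INTER_CUBIC);cv2.imwrite("pics/c3.png",c)
E
```

```text
0.010173948939325862 0.0 [0.44556019 0.20737193 0.02740704] tcp/bar/ends px [[329.0, 197.9], [329.3, 192.1], [328.4, 192.6], [332.9, 183.8], [324.7, 202.0]]
176 [(np.int64(432), np.int64(186), np.int64(104)), (np.int64(436), np.int64(195), np.int64(101)), (np.int64(444), np.int64(198), np.int64(102)), (np.int64(453), np.int64(198), np.int64(104)), (np.int64(462), np.int64(199), np.int64(107))]
178 [(np.int64(434), np.int64(183), np.int64(100)), (np.int64(434), np.int64(199), np.int64(92)), (np.int64(443), np.int64(200), np.int64(94)), (np.int64(454), np.int64(197), np.int64(99)), (np.int64(463), np.int64(196), np.int64(102))]
180 [(np.int64(432), np.int64(187), np.int64(91)), (np.int64(436), np.int64(195), np.int64(88)), (np.int64(443), np.int64(201), np.int64(87)), (np.int64(453), np.int64(198), np.int64(92)), (np.int64(463), np.int64(197), np.int64(96))]
182 [(np.int64(365), np.int64(310), np.int64(1)), (np.int64(438), np.int64(193), np.int64(84)), (np.int64(446), np.int64(195), np.int64(85)), (np.int64(453), np.int64(200), np.int64(85)), (np.int64(462), np.int64(201), np.int64(87)
[... 1745 characters left out ...]
t64(453), np.int64(168), np.int64(50)), (np.int64(424), np.int64(241), np.int64(1)), (np.int64(432), np.int64(244), np.int64(2)), (np.int64(440), np.int64(247), np.int64(3))]
200 [(np.int64(415), np.int64(222), np.int64(2)), (np.int64(459), np.int64(157), np.int64(51)), (np.int64(426), np.int64(237), np.int64(-2)), (np.int64(435), np.int64(238), np.int64(0)), (np.int64(444), np.int64(239), np.int64(2))]
202 [(np.int64(418), np.int64(216), np.int64(0)), (np.int64(460), np.int64(155), np.int64(46)), (np.int64(467), np.int64(159), np.int64(47)), (np.int64(475), np.int64(162), np.int64(48)), (np.int64(484), np.int64(162), np.int64(51))]<stdin>:8: RuntimeWarning: invalid value encountered in cast
```

View pics/c3.png

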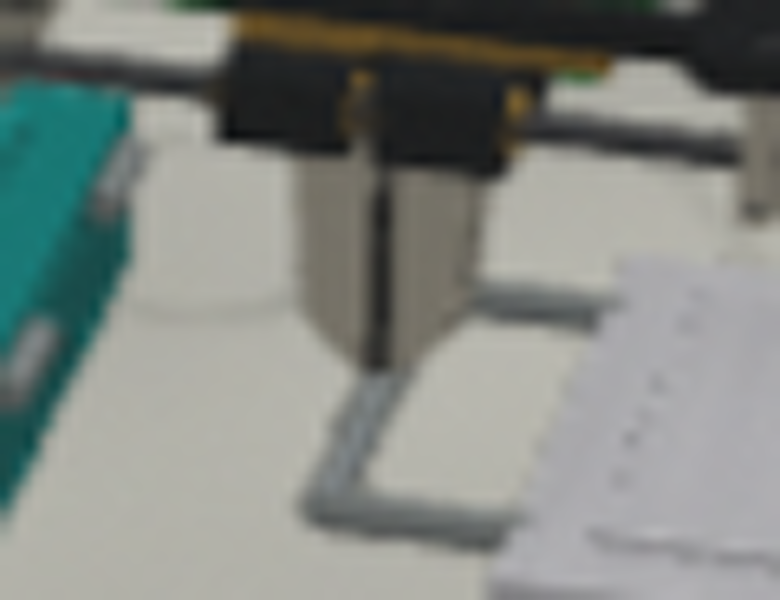

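The fingers are centred on the bar, but the visible tips end at z≈0.048, about 20 mm above the reported TCP (0.027). They closed just above the bar without touching it. I'll reopen, go about 18 mm lower and close again, watching the force.

Emit:
carry_out(
  commands=[
    [0.27, 0, 0, 0, -0.05, 0, 0],
    [0.27, 0, 0, 0, 0, 0, 0],
    [0.27, 0, 0, 0, 0, 0, 0],
    [0.27, 0, 0, 0.35, 0, 0, 0],
    [0.27, 0, 0, 0.35, 0, 0, 0],
    [0.27, 0, 0, 0, 0, 0, 0],
  ],
  squeeze=15,
)

```text
clock: 7.2
position: [0.4445, 0.2068, 0.008]
ee_rot: [1.898, 2.497, 0.01]
force: [-0.1, 0.0, 0.1]
width: 0.272
gripper_force: 0.0
```

Emit:
carry_out(
  commands=[
    [0, 0, 0, 0, 0, 0, 0],
    [0, 0, 0, 0, 0, 0, 0],
    [0, 0, 0, 0, 0, 0, 0],
    [0, 0, 0, 0, 0, 0, 0],
  ],
  squeeze=15,
)

```text
clock: 7.6
position: [0.4441, 0.207, 0.0094]
ee_rot: [1.897, 2.497, 0.011]
force: [-4.6, -1.3, 1.9]
width: 0.098
gripper_force: 15.0
```

```bash
python3 go.py 0.4435 0.206 0.026 1.846; python3 - <<'E'
from cell import arm
from h import *
d=arm.get_image("scene");np.savez("scene2.npz",**d)
P=cloud(d)
for v in range(184,206,2): print(v,[(P[v,u]*1000).round().tolist() for u in (327,329,331)])
E
```

```text
t 7.6 pos [0.4441 0.207  0.0094] head 1.8422 z [ 0.009  0.002 -1.   ] q [-0.12  0.54 -0.57  2.07  0.47  0.66 -0.73] F [-4.6 -1.3  1.9] w 0.098 gf 15.0
shift now [-0.03 -0.03 -0.67] turn [ 0.09  0.   -0.04] shift after turn [-0.03 -0.03 -0.67]
184 [[436.0, 210.0, 68.0], [385.0, 319.0, -3.0], [456.0, 195.0, 82.0]]
186 [[435.0, 212.0, 61.0], [431.0, 232.0, 49.0], [458.0, 193.0, 77.0]]
188 [[436.0, 211.0, 55.0], [436.0, 224.0, 48.0], [453.0, 202.0, 65.0]]
190 [[435.0, 212.0, 47.0], [438.0, 219.0, 45.0], [456.0, 197.0, 62.0]]
192 [[440.0, 204.0, 47.0], [450.0, 198.0, 53.0], [455.0, 199.0, 55.0]]
194 [[447.0, 192.0, 49.0], [450.0, 198.0, 46.0], [453.0, 204.0, 44.0]]
196 [[453.0, 180.0, 51.0], [450.0, 198.0, 40.0], [425.0, 258.0, -0.0]]
198 [[458.0, 172.0, 50.0], [424.0, 248.0, -2.0], [431.0, 247.0, 1.0]]
200 [[427.0, 232.0, 1.0], [429.0, 239.0, -2.0], [437.0, 237.0, 1.0]]
202 [[466.0, 156.0, 48.0], [470.0, 162.0, 47.0], [476.0, 161.0, 49.0]]
204 [[438.0, 210.0, 3.0], [471.0, 160.0, 41.0], [479.0, 156.0, 47.0]]
```

Now it holds the bar (about 9 mm, 15 N), but near the fingertips. I'll regrip 10 mm deeper.

Emit:
carry_out(
  commands=[
    [0.27, 0, 0, 0, 0.1, 0, 0],
    [0.27, 0, 0, 0, 0, 0, 0],
    [0.27, 0, 0, 0, 0, 0, 0],
    [0.27, 0, 0, 0.2, 0, 0, 0],
    [0.27, 0, 0, 0.2, 0, 0, 0],
    [0.27, 0, 0, 0, 0, 0, 0],
  ],
  squeeze=15,
)

```text
clock: 8.25
position: [0.445, 0.207, -0.0013]
ee_rot: [1.901, 2.501, -0.001]
force: [0.6, 0.5, 0.2]
width: 0.27
gripper_force: 0.0
```

Emit:
carry_out(
  commands=[
    [0, 0, 0, 0, 0, 0, 0],
    [0, 0, 0, 0, 0, 0, 0],
    [0, 0, 0, 0, 0, 0, 0],
    [0, 0, 0, 0, 0, 0, 0],
  ],
  squeeze=15,
)

```text
clock: 8.65
position: [0.4438, 0.2069, -0.0007]
ee_rot: [-1.9, -2.501, 0.003]
force: [-4.7, -0.9, 2.6]
width: 0.099
gripper_force: 15.0
```

```bash
python3 go.py 0.4435 0.206 0.026 1.846; python3 - <<'E'
from cell import arm
from h import *
d=arm.get_image("scene");np.savez("scene2.npz",**d)
P=cloud(d)
for v in range(190,206,2): print(v,[(P[v,u]*1000).round().tolist() for u in (327,329,331)])
E
```

```text
t 8.65 pos [ 0.4438  0.2069 -0.0007] head 1.8423 z [-0.001 -0.001 -1.   ] q [-0.13  0.56 -0.56  2.06  0.48  0.65 -0.74] F [-4.7 -0.9  2.6] w 0.099 gf 15.0
shift now [-0.03 -0.02 -1.07] turn [-0.02  0.01 -0.04] shift after turn [-0.03 -0.02 -1.07]
190 [[438.0, 208.0, 50.0], [444.0, 208.0, 53.0], [455.0, 199.0, 61.0]]
192 [[441.0, 202.0, 49.0], [443.0, 210.0, 45.0], [458.0, 194.0, 58.0]]
194 [[447.0, 191.0, 50.0], [452.0, 194.0, 50.0], [455.0, 200.0, 47.0]]
196 [[453.0, 181.0, 50.0], [448.0, 202.0, 37.0], [456.0, 198.0, 42.0]]
198 [[nan, nan, nan], [449.0, 200.0, 32.0], [454.0, 204.0, 32.0]]
200 [[429.0, 227.0, 4.0], [431.0, 236.0, 0.0], [432.0, 245.0, -5.0]]
202 [[466.0, 157.0, 48.0], [470.0, 160.0, 48.0], [476.0, 162.0, 49.0]]
204 [[433.0, 220.0, -4.0], [469.0, 163.0, 40.0], [477.0, 160.0, 43.0]]
```

Emit:
carry_out(
  commands=[
    [0, 0, 0.03, -0.51, 0, 0, 0],
    [0, 0, 0.07, -0.5, 0, 0, 0],
    [0, 0, 0.11, -0.5, 0, 0, 0],
    [0, 0, 0.15, -0.49, 0, 0, 0],
    [0, 0, 0.18, -0.48, 0, 0, 0],
    [0, 0, 0.22, -0.46, 0, 0, 0],
    [0, 0, 0.25, -0.44, 0, 0, 0],
    [0, 0, 0.28, -0.42, 0, 0, 0],
  ],
  squeeze=15,
)

```text
clock: 9.5
position: [0.4733, 0.2152, 0.0956]
ee_rot: [-1.899, -2.501, 0.006]
force: [-13.0, -3.3, 5.2]
width: 0.1
gripper_force: 15.0
```

```bash
python3 go.py 0.4728 0.2152 0.0932 1.846; python3 - <<'E'
from cell import arm
from h import *
d=arm.get_image("scene");np.savez("scene3.npz",**d);cv2.imwrite("pics/s3.png",d["pixels"][100:300,270:470,::-1].repeat(3,0).repeat(3,1))
E
```

```text
t 9.5 pos [0.4733 0.2152 0.0956] head 1.8429 z [-0.004 -0.002 -1.   ] q [-0.05  0.47 -0.64  1.91  0.35  0.89 -0.6 ] F [-13.   -3.3   5.2] w 0.1 gf 15.0
shift now [ 0.   -0.02  0.1 ] turn [-0.04  0.01 -0.03] shift after turn [ 0.   -0.02  0.1 ]
```

View pics/s3.png

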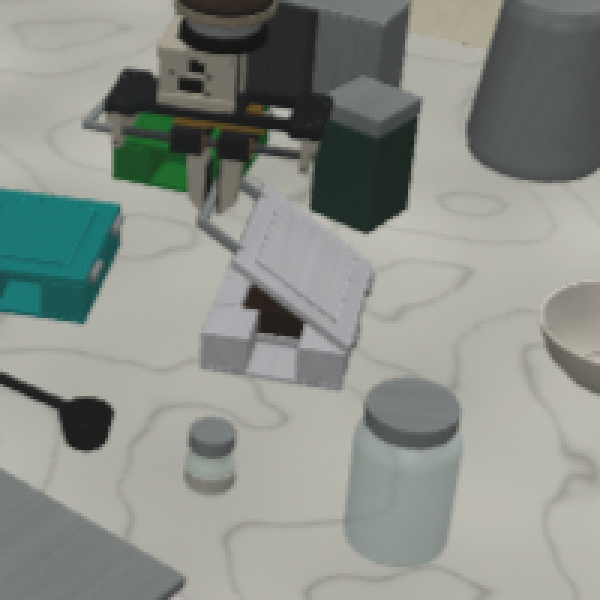

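The lid is opening (bar at crop (205,220), brick visible at (275,310)). The force is about 13 N, so I'll trim the push slightly.

Emit:
carry_out(
  commands=[
    [0, 0, 0.22, -0.42, 0, 0, 0],
    [0, 0, 0.3, -0.4, 0, 0, 0],
    [0, 0, 0.37, -0.35, 0, 0, 0],
    [0, 0, 0.39, -0.32, 0, 0, 0],
    [0, 0, 0.42, -0.29, 0, 0, 0],
    [0, 0, 0.44, -0.26, 0, 0, 0],
    [0, 0, 0.46, -0.22, 0, 0, 0],
    [0, 0, 0.47, -0.19, 0, 0, 0],
  ],
  squeeze=15,
)

```text
clock: 10.35
position: [0.5513, 0.2373, 0.1581]
ee_rot: [1.9, 2.501, 0.004]
force: [-2.9, 1.6, 2.6]
width: 0.103
gripper_force: 15.0
```

Emit:
carry_out(
  commands=[
    [0, 0, 0.49, -0.15, 0, 0, 0],
    [0, 0, 0.5, -0.12, 0, 0, 0],
    [0, 0, 0.5, -0.08, 0, 0, 0],
    [0, 0, 0.51, -0.04, 0, 0, 0],
    [0, 0, 0.5, 0, 0, 0, 0],
    [0, 0, 0.5, 0.03, 0, 0, 0],
  ],
  squeeze=15,
)

```text
clock: 10.95
position: [0.6239, 0.2574, 0.1667]
ee_rot: [1.901, 2.501, 0.005]
force: [-1.4, 1.6, 1.7]
width: 0.102
gripper_force: 15.0
```

```bash
python3 - <<'E'
import numpy as np
h=np.array([.6055,.2517]);x=np.array([np.cos(.275),np.sin(.275)])
for a in (1.65,1.8):
  t=a+.0265;p=h-.17*np.cos(t)*x; print(a,p,-.0455+.0405+.17*np.sin(t))
E
python3 go.py 0.618 0.2555 0.164 1.846
```

```text
1.65 [0.62276223 0.25657051] 0.16405115631243186
1.8 [0.64688184 0.26337583] 0.15947254482530876
t 10.95 pos [0.6239 0.2574 0.1667] head 1.8417 z [ 0.002  0.002 -1.   ] q [-0.1   0.61 -0.61  1.44  0.36  1.19 -0.48] F [-1.4  1.6  1.7] w 0.102 gf 15.0
shift now [-0.01 -0.25  0.11] turn [ 0.03 -0.01 -0.04] shift after turn [-0.01 -0.25  0.11]
```

Emit:
carry_out(
  commands=[
    [0, 0, 0.3, 0.04, 0, 0, 0],
    [0, 0, 0.3, 0.06, 0, 0, 0],
    [0, 0, 0.25, 0.06, 0, 0, 0],
    [0, 0, 0, 0, 0, 0, 0],
  ],
  squeeze=15,
)

```text
clock: 11.35
position: [0.6449, 0.2634, 0.1623]
ee_rot: [1.9, 2.5, 0.007]
force: [0.3, 2.1, 5.4]
width: 0.102
gripper_force: 15.0
```

```bash
python3 go.py 0.6469 0.2634 0.16 1.846
```

```text
t 11.35 pos [0.6449 0.2634 0.1623] head 1.8415 z [ 0.004  0.002 -1.   ] q [-0.12  0.65 -0.6   1.39  0.37  1.21 -0.48] F [0.3 2.1 5.4] w 0.102 gf 15.0
shift now [-0.02  0.08  0.09] turn [ 0.04 -0.01 -0.04] shift after turn [-0.02  0.08  0.09]
```

Emit:
carry_out(
  commands=[
    [0, 0, 0.1, 0.05, 0, 0, 0],
    [0, 0, 0, 0, 0, 0, 0],
    [0.25, 0, 0, 0, 0, 0, 0],
    [0.25, 0, 0, 0, 0, 0, 0],
    [0.25, 0, 0, 0, 0, 0, 0],
    [0.25, 0, 0, -0.5, 0, 0, 0],
    [0.25, 0, 0, -1, 0, 0, 0],
    [0.25, 0, 0, -1, 0, 0, 0],
  ],
)

```text
clock: 12.15
position: [0.6452, 0.2626, 0.2233]
ee_rot: [1.901, 2.501, -0.0]
force: [0.6, 0.6, 1.2]
width: 0.249
gripper_force: 0.0
```

Emit:
carry_out(
  commands=[
    [0.6, 0, -1, -1, 0, 0, 0],
    [0.76, 0, -1, -0.5, 0, 0, 0],
    [0.76, 0, -1, 0, 0, 0, 0],
    [0.76, 0, -1, 0, 0, 0, 0],
    [0.76, 0, -0.5, 0, 0, 0, 0],
    [0.76, 0, 0, 0, 0, 0, 0],
  ],
)

```text
clock: 12.75
position: [0.5358, 0.2326, 0.261]
ee_rot: [1.899, 2.5, 0.002]
force: [1.4, 0.4, 0.7]
width: 0.718
gripper_force: 0.0
```

```bash
python3 go.py 0.543 0.234 0.2 0.275;  python3 go.py 0.543 0.234 0.2 3.417; python3 - <<'E'
from cell import arm
from h import *
d=arm.get_image("scene");np.savez("scene4.npz",**d)
t=arm.get_image("top");np.savez("top4.npz",**t)
a=d["pixels"][80:260,280:440,::-1].repeat(3,0).repeat(3,1)[:,:480]
b=cv2.resize(t["pixels"][160:280,215:295,::-1],None,fx=4,fy=4)
c=np.zeros((540,800,3),np.uint8);c[:,:480]=a;c[:480,480:800]=b
cv2.imwrite("pics/s4.png",c)
E
```

```text
t 12.75 pos [0.5358 0.2326 0.261 ] head 1.8425 z [ 0.002 -0.    -1.   ] q [-0.03  0.4  -0.67  1.54  0.26  1.28 -0.46] F [1.4 0.4 0.7] w 0.718 gf 0.0
shift now [-0.02  0.29  2.44] turn [ 2.000e-02 -1.000e-02  1.568e+01] shift after turn [0.29 0.02 2.44]
t 12.75 pos [0.5358 0.2326 0.261 ] head 1.8425 z [ 0.002 -0.    -1.   ] q [-0.03  0.4  -0.67  1.54  0.26  1.28 -0.46] F [1.4 0.4 0.7] w 0.718 gf 0.0
shift now [-0.02  0.29  2.44] turn [ 1.000e-02  2.000e-02 -1.574e+01] shift after turn [-0.29 -0.02  2.44]
```

View pics/s4.png

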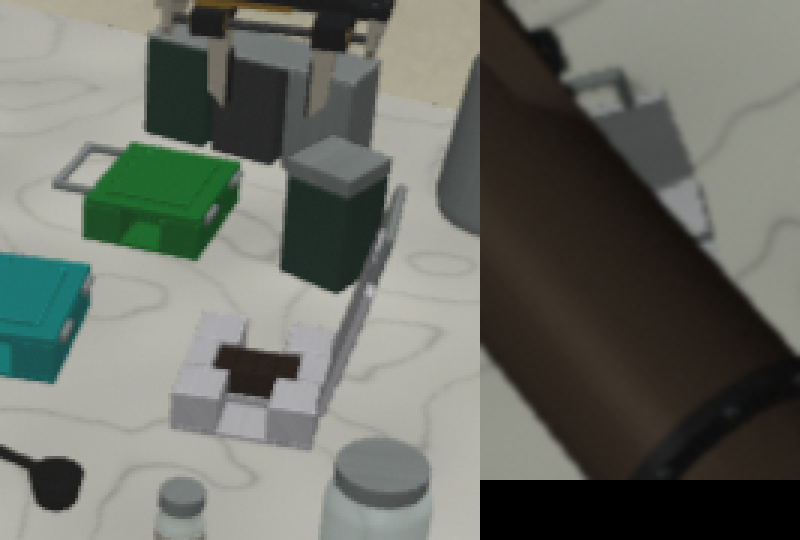

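The lid is open and stays there (at crop (365,300)), and the brick is visible at crop (258,370). I'll measure the brick and rotate above it.

Emit:
carry_out(
  commands=[
    [0.76, 0, 0, 0, 0, 0, 1],
    [0.76, 0, 0, 0, 0, 0, 1],
    [0.76, 0, 0, 0, 0, 0, 1],
    [0.76, 0, 0, 0, 0, 0, 1],
    [0.76, 0, 0, 0, 0, 0, 1],
    [0.76, 0, 0, 0, 0, 0, 1],
    [0.76, 0, 0, 0, 0, 0, 1],
    [0.76, 0, 0, 0, 0, 0, 1],
  ],
)

```text
clock: 13.65
position: [0.5379, 0.233, 0.2595]
ee_rot: [2.728, 1.557, 0.001]
force: [-0.6, 0.5, -0.1]
width: 0.76
gripper_force: 0.0
```

Emit:
carry_out(
  commands=[
    [0.76, 0, 0, 0, 0, 0, 1],
    [0.76, 0, 0, 0, 0, 0, 1],
    [0.76, 0, 0, 0, 0, 0, 1],
    [0.76, 0, 0, 0, 0, 0, 1],
    [0.76, 0, 0, 0, 0, 0, 1],
    [0.76, 0, 0, 0, 0, 0, 1],
    [0.76, 0, 0, 0, 0, 0, 1],
    [0.76, 0, 0, 0, 0, 0, 0.7],
  ],
)

```text
clock: 14.45
position: [0.5379, 0.2331, 0.2595]
ee_rot: [-3.113, -0.419, -0.001]
force: [0.9, -1.0, 0.2]
width: 0.758
gripper_force: 0.0
```

```bash
python3 go.py 0.543 0.234 0.2 0.275; python3 - <<'E'
from cell import arm
from h import *
s=arm.observe();w=arm.get_image("wrist");w=wcam(dict(w,p=s["position"],r=s["ee_rot"]))
cv2.imwrite("pics/w5.png",w["pixels"][:,:,::-1])
for n,d in (("scene4",dict(np.load("scene4.npz"))),("wrist",w)):
    x=d["pixels"].astype(int); P=cloud(d)
    m=(x[:,:,0]<95)&(x[:,:,0]-x[:,:,2]>12)&(abs(P[:,:,0]-.543)<.06)&(abs(P[:,:,1]-.234)<.05)&(P[:,:,2]>.025)&(P[:,:,2]<.055)
    n2,l,st,c=cv2.connectedComponentsWithStats(m.astype(np.uint8)); 
    if n2<2: print(n,"none");continue
    i=1+st[1:,4].argmax(); v,u=np.where(l==i); Q=plane(d,np.c_[u,v],.038); r=rect(Q)
    print(n,st[i],r,np.median(P[l==i],0).round(4))
    print(cv2.boxPoints(r).mean(0))
E
```

```text
t 14.45 pos [0.5379 0.2331 0.2595] head 0.2677 z [ 0.001  0.    -1.   ] q [-0.25  0.35 -0.34  1.56  0.12  1.25 -1.92] F [ 0.9 -1.   0.2] w 0.758 gf 0.0
shift now [0.2  0.02 2.38] turn [ 0.   -0.01 -0.07] shift after turn [0.21 0.02 2.38]
scene4 [366 198  14   8  77] ((0.5635563135147095, 0.23901578783988953), (0.03342510014772415, 0.03544082120060921), 14.049212455749512) [0.5643 0.2366 0.0384]
[0.5635563  0.23901579]
wrist [ 302  160   41   70 2001] ((0.5457015037536621, 0.23581551015377045), (0.07344185560941696, 0.04146788269281387), 16.002899169921875) [0.5468 0.2354 0.0379]
[0.5457015 0.2358155]
```

View pics/w5.png

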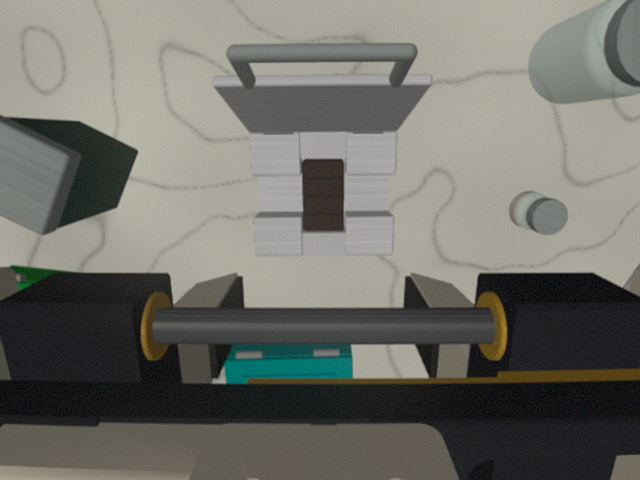

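The wrist view shows the brick at (323,195), centre (0.546, 0.236), and it agrees with the mould estimate. The fingers straddle the same column. I'll descend in steps.

Emit:
carry_out(
  commands=[
    [0.76, 0.15, 0, 1, 0, 0, -0.07],
    [0.76, 0.15, 0, 1, 0, 0, 0],
    [0.76, 0, 0, 1, 0, 0, 0],
    [0.76, 0, 0, 1, 0, 0, 0],
    [0.76, 0, 0, 1, 0, 0, 0],
    [0.76, 0, 0, 1, 0, 0, 0],
    [0.76, 0, 0, 1, 0, 0, 0],
    [0.76, 0, 0, 1, 0, 0, 0],
  ],
)

```text
clock: 15.3
position: [0.5452, 0.2352, 0.0584]
ee_rot: [-3.111, -0.439, -0.002]
force: [-0.8, -0.5, -0.7]
width: 0.761
gripper_force: 0.0
```

Emit:
carry_out(
  commands=[
    [0.76, 0, 0, 0.5, 0, 0, 0],
    [0.76, 0, 0, 0.5, 0, 0, 0],
    [0.76, 0, 0, 0.4, 0, 0, 0],
    [0.76, 0, 0, 0, 0, 0, 0],
  ],
)

```text
clock: 15.7
position: [0.5441, 0.2347, 0.0237]
ee_rot: [3.111, 0.437, -0.0]
force: [-0.5, -0.3, 0.7]
width: 0.763
gripper_force: 0.0
```

```bash
python3 go.py 0.545 0.2352 -0.01 0.275; python3 - <<'E'
from cell import arm
from h import *
d=arm.get_image("scene");np.savez("scene6.npz",**d)
P=cloud(d); s=arm.observe();p=s["position"]
def proj(X): return cv2.projectPoints(np.array(X,float).reshape(-1,1,3),cv2.Rodrigues(d["R"])[0],d["t"],d["mtx"],np.array([float(d["k1"]),0,0,0]))[0][:,0].round(1)
n=np.array([-.27,.96,0])*.035
print(proj([p,p+n,p-n,p-n+[0,0,.023],p+n+[0,0,.023]]).tolist())
cv2.imwrite("pics/s6.png",cv2.resize(d["pixels"][130:250,310:430,::-1],None,fx=5,fy=5,interpolation=cv2.INTER_CUBIC))
E
```

```text
t 15.7 pos [0.5441 0.2347 0.0237] head 0.279 z [-0. -0. -1.] q [-0.29  0.6  -0.3   1.81  0.24  0.77 -2.  ] F [-0.5 -0.3  0.7] w 0.763 gf 0.0
shift now [ 0.04 -0.01  1.35] turn [0.   0.   0.04] shift after turn [ 0.04 -0.01  1.35]
[[364.9, 204.3], [367.1, 197.9], [362.7, 211.0], [363.2, 203.9], [367.7, 190.9]]
```

View pics/s6.png

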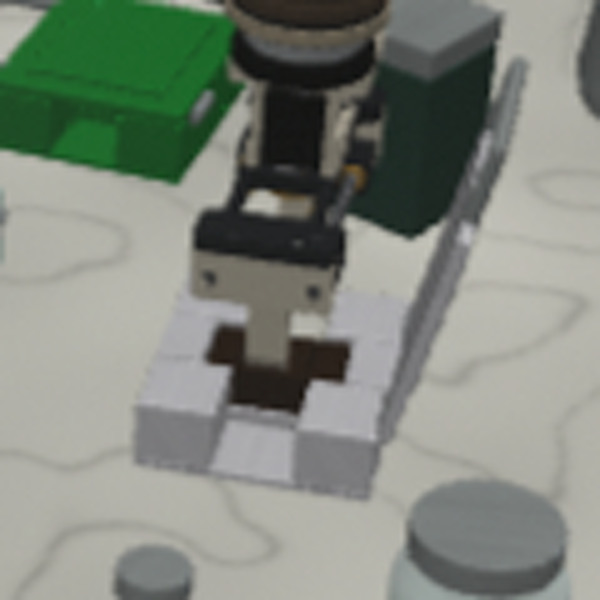

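The near fingertip is at crop (267,367), which confirms the visible tips sit about 23 mm above the reported TCP. For true tips at z≈0.014 the reported z must be about -0.010, leaving the hand plate about 10 mm above the rim.

Emit:
carry_out(
  commands=[
    [0.76, 0.04, 0, 0.5, 0, 0, 0],
    [0.76, 0, 0, 0.4, 0, 0, 0],
    [0.76, 0, 0, 0.25, 0, 0, 0],
    [0.76, 0, 0, 0.15, 0, 0, 0],
    [0.76, 0, 0, 0, 0, 0, 0],
  ],
)

```text
clock: 16.25
position: [0.545, 0.235, -0.0086]
ee_rot: [3.111, 0.436, -0.0]
force: [-0.2, 0.3, 0.3]
width: 0.76
gripper_force: 0.0
```

```bash
python3 go.py 0.545 0.2352 -0.01 0.275
```

```text
t 16.25 pos [ 0.545   0.235  -0.0086] head 0.2787 z [-0. -0. -1.] q [-0.3   0.64 -0.28  1.83  0.26  0.71 -2.02] F [-0.2  0.3  0.3] w 0.76 gf 0.0
shift now [ 0.   -0.01  0.06] turn [0.   0.   0.04] shift after turn [ 0.   -0.01  0.06]
```

Emit:
carry_out(
  commands=[
    [0.2, 0, 0, 0, 0, 0, 0],
    [0.2, 0, 0, 0, 0, 0, 0],
    [0.2, 0, 0, 0, 0, 0, 0],
    [0.2, 0, 0, 0, 0, 0, 0],
    [0.2, 0, 0, 0, 0, 0, 0],
  ],
  squeeze=25,
)

```text
clock: 16.75
position: [0.5456, 0.2353, -0.0076]
ee_rot: [-3.111, -0.436, -0.002]
force: [-1.0, -0.1, 1.6]
width: 0.475
gripper_force: 25.0
```

Emit:
carry_out(
  commands=[
    [0.2, 0, 0, -0.2, 0, 0, 0],
    [0.2, 0, 0, -0.4, 0, 0, 0],
    [0.2, 0, 0, -0.6, 0, 0, 0],
    [0.2, 0, 0, -0.8, 0, 0, 0],
    [0.2, 0, 0, 0, 0, 0, 0],
  ],
  squeeze=25,
)

```text
clock: 17.25
position: [0.5474, 0.2363, 0.0457]
ee_rot: [-3.109, -0.436, -0.01]
force: [0.4, -0.5, -1.4]
width: 0.476
gripper_force: 25.0
```

```bash
python3 go.py 0.5497 -0.2648 0.2 0.275; python3 - <<'E'
from cell import arm
from h import *
d=arm.get_image("scene");np.savez("scene7.npz",**d)
P=cloud(d);x=d["pixels"].astype(int)
m=(x[:,:,0]<95)&(x[:,:,0]-x[:,:,2]>12)&(abs(P[:,:,0]-.54)<.08)&(abs(P[:,:,1]-.225)<.06)&(P[:,:,2]>.02)&(P[:,:,2]<.12)
print(m.sum(),np.nanpercentile(P[m],[5,50,95],axis=0).round(3))
E
```

```text
t 17.25 pos [0.5474 0.2363 0.0457] head 0.2786 z [ 0.006  0.003 -1.   ] q [-0.28  0.57 -0.31  1.79  0.23  0.81 -1.99] F [ 0.4 -0.5 -1.4] w 0.476 gf 25.0
shift now [-5.39 19.29 -6.22] turn [-0.01 -0.06  0.04] shift after turn [-5.36 19.32 -6.17]
79 [[0.519 0.199 0.088]
 [0.562 0.224 0.092]
 [0.581 0.253 0.095]]
```

The brick is held (44 mm wide, 25 N) and its underside is about 20 mm above the reported TCP z. The pan centre is (0.550, -0.265) with yaw -0.193. I'll raise and carry it over.

Emit:
carry_out(
  commands=[
    [0.2, 0, 0, -0.7, 0, -0.06, 0],
    [0.2, 0, 0, -0.9, 0, 0, 0],
    [0.2, 0, 0, -0.9, 0, 0, 0],
    [0.2, 0, 0, -0.9, 0, 0, 0],
    [0.2, 0, 0, -0.9, 0, 0, 0],
    [0.2, 0, 0, -0.9, 0, 0, 0],
    [0.2, 0, 0, -0.5, 0, 0, 0],
    [0.2, 0, 0, 0, 0, 0, 0],
  ],
)

```text
clock: 18.1
position: [0.5467, 0.2358, 0.1859]
ee_rot: [-3.111, -0.436, 0.004]
force: [0.1, -0.4, -1.3]
width: 0.475
gripper_force: 25.0
```

Emit:
carry_out(
  commands=[
    [0.2, -0.14, 0.5, 0, 0, 0, 0],
    [0.2, -0.23, 0.8, 0, 0, 0, 0],
    [0.2, -0.23, 0.8, 0, 0, 0, 0],
    [0.2, -0.23, 0.8, 0, 0, 0, 0],
    [0.2, -0.23, 0.8, 0, 0, 0, 0],
    [0.2, -0.23, 0.8, 0, 0, 0, 0],
    [0.2, -0.23, 0.8, 0, 0, 0, 0],
    [0.2, -0.23, 0.8, 0, 0, 0, 0],
  ],
)

```text
clock: 18.9
position: [0.5447, 0.0743, 0.1831]
ee_rot: [3.11, 0.435, -0.012]
force: [-0.7, -0.4, -1.3]
width: 0.473
gripper_force: 25.0
```

Emit:
carry_out(
  commands=[
    [0.2, -0.23, 0.8, 0, 0, 0, 0],
    [0.2, -0.23, 0.8, 0, 0, 0, 0],
    [0.2, -0.23, 0.8, 0, 0, 0, 0],
    [0.2, -0.23, 0.8, 0, 0, 0, 0],
    [0.2, -0.23, 0.8, 0, 0, 0, 0],
    [0.2, -0.23, 0.8, 0, 0, 0, 0],
    [0.2, -0.23, 0.8, 0, 0, 0, 0],
    [0.2, -0.23, 0.8, 0, 0, 0, 0],
  ],
)

```text
clock: 19.7
position: [0.5441, -0.0918, 0.1834]
ee_rot: [3.111, 0.435, -0.012]
force: [-0.4, -0.6, -1.1]
width: 0.478
gripper_force: 25.0
```

Emit:
carry_out(
  commands=[
    [0.2, -0.23, 0.8, 0, 0, 0, 0],
    [0.2, -0.23, 0.8, 0, 0, 0, 0],
    [0.2, -0.23, 0.8, 0, 0, 0, 0],
    [0.2, -0.23, 0.8, 0, 0, 0, 0],
    [0.2, -0.23, 0.8, 0, 0, 0, 0],
    [0.2, -0.23, 0.8, 0, 0, 0, 0],
    [0.2, -0.23, 0.8, 0, 0, 0, 0],
    [0.2, -0.23, 0.8, 0, 0, 0, 0],
  ],
)

```text
clock: 20.5
position: [0.5436, -0.2579, 0.1834]
ee_rot: [-3.111, -0.435, 0.012]
force: [-0.9, 0.2, -1.0]
width: 0.479
gripper_force: 25.0
```

Emit:
carry_out(
  commands=[
    [0.2, 0, 0, 0, 0, 0, 0.5],
    [0.2, 0, 0, 0, 0, 0, 0.8],
    [0.2, 0, 0, 0, 0, 0, 0.9],
    [0.2, 0, 0, 0, 0, 0, 0.9],
    [0.2, 0, 0, 0, 0, 0, 0.9],
    [0.2, 0, 0, 0, 0, 0, 0.7],
    [0.2, 0, 0, 0, 0, 0, 0],
  ],
)

```text
clock: 21.2
position: [0.5438, -0.2569, 0.1836]
ee_rot: [3.125, -0.303, -0.012]
force: [0.4, -0.3, -1.6]
width: 0.474
gripper_force: 25.0
```

```bash
python3 go.py 0.5497 -0.2648 0.051 -0.193
```

```text
t 21.2 pos [ 0.5438 -0.2569  0.1836] head -0.1932 z [-0.008 -0.001 -1.   ] q [ 0.41  0.42 -0.08  1.64  0.04  1.1  -1.45] F [ 0.4 -0.3 -1.6] w 0.474 gf 25.0
shift now [0.33 0.25 5.3 ] turn [ 0.02  0.07 -0.  ] shift after turn [0.29 0.26 5.31]
```

Emit:
carry_out(
  commands=[
    [0.2, 0.16, 0.13, 0.7, 0, 0.07, 0],
    [0.2, 0.15, 0.13, 0.9, 0, 0, 0],
    [0.2, 0, 0, 0.9, 0, 0, 0],
    [0.2, 0, 0, 0.9, 0, 0, 0],
    [0.2, 0, 0, 0.8, 0, 0, 0],
    [0.2, 0, 0, 0.5, 0, 0, 0],
    [0.2, 0, 0, 0.2, 0, 0, 0],
    [0.2, 0, 0, 0, 0, 0, 0],
  ],
)

```text
clock: 22.0
position: [0.5514, -0.2646, 0.0622]
ee_rot: [3.125, -0.299, 0.002]
force: [0.1, -0.9, -1.0]
width: 0.476
gripper_force: 25.0
```

```bash
python3 go.py 0.5497 -0.2648 0.051 -0.193; python3 - <<'E'
from cell import arm
from h import *
d=arm.get_image("scene");P=cloud(d);x=d["pixels"].astype(int)
m=(x[:,:,0]<95)&(x[:,:,0]-x[:,:,2]>8)&(abs(P[:,:,0]-.55)<.07)&(abs(P[:,:,1]+.265)<.07)&(P[:,:,2]>.06)&(P[:,:,2]<.13)
print(m.sum(),np.nanpercentile(P[m],[5,50,95],axis=0).round(3))
c=cv2.resize(d["pixels"][230:370,170:350,::-1],None,fx=4,fy=4,interpolation=cv2.INTER_CUBIC);cv2.imwrite("pics/s8.png",c)
E
```

```text
t 22.0 pos [ 0.5514 -0.2646  0.0622] head -0.1908 z [ 0.001 -0.002 -1.   ] q [ 0.41  0.55 -0.08  1.75  0.06  0.84 -1.46] F [ 0.1 -0.9 -1. ] w 0.476 gf 25.0
shift now [-0.07  0.02  0.45] turn [ 0.02 -0.01  0.02] shift after turn [-0.07  0.02  0.45]
406 [[ 0.548 -0.292  0.09 ]
 [ 0.569 -0.273  0.108]
 [ 0.587 -0.249  0.111]]
```

View pics/s8.png

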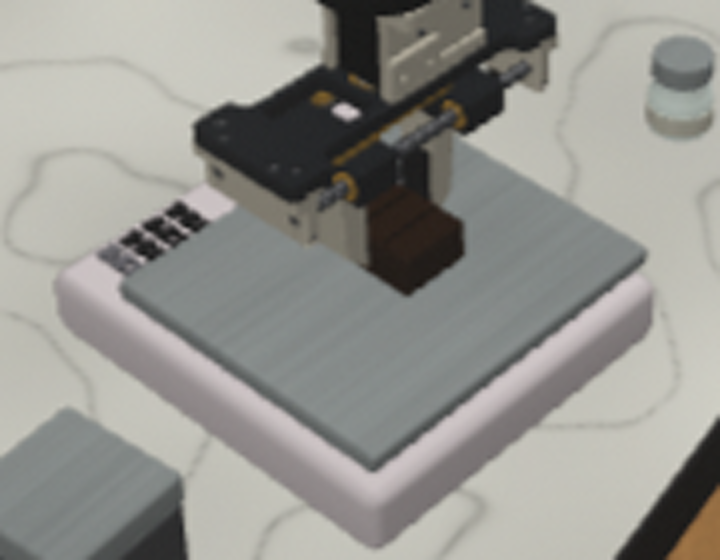

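The brick is level over the middle of the pan (crop (415,240)), with its top at about 0.108. I'll lower it gently until it touches.

Emit:
carry_out(
  commands=[
    [0.2, -0.07, 0, 0.2, 0, 0, 0],
    [0.2, 0, 0, 0.1, 0, 0, 0],
    [0.2, 0, 0, 0.07, 0, 0, 0],
    [0.2, 0, 0, 0, 0, 0, 0],
  ],
)

```text
clock: 22.45
position: [0.5502, -0.2641, 0.0535]
ee_rot: [3.125, -0.3, 0.003]
force: [0.1, -0.2, -0.5]
width: 0.477
gripper_force: 25.0
```

Emit:
carry_out(
  commands=[
    [0.2, 0, 0, 0.06, 0, 0, 0],
    [0.2, 0, 0, 0, 0, 0, 0],
  ],
)

```text
clock: 22.65
position: [0.5503, -0.2641, 0.052]
ee_rot: [3.125, -0.3, 0.004]
force: [-0.4, 0.3, -1.4]
width: 0.48
gripper_force: 25.0
```

Emit:
carry_out(
  commands=[
    [0.2, 0, 0, 0.05, 0, 0, 0],
    [0.2, 0, 0, 0, 0, 0, 0],
  ],
)

```text
clock: 22.85
position: [0.5502, -0.2642, 0.0507]
ee_rot: [3.125, -0.3, 0.003]
force: [-0.0, 0.1, -1.5]
width: 0.48
gripper_force: 25.0
```

Emit:
carry_out(
  commands=[
    [0.2, 0, 0, 0.04, 0, 0, 0],
    [0.2, 0, 0, 0, 0, 0, 0],
  ],
)

```text
clock: 23.05
position: [0.5503, -0.2642, 0.0504]
ee_rot: [3.125, -0.3, 0.004]
force: [-0.8, 0.9, 4.8]
width: 0.477
gripper_force: 25.0
```

Contact at +4.8 N. Now I'll release, rise, and back away.

Emit:
carry_out(
  commands=[
    [0.52, 0, 0, 0, 0, 0, 0],
    [0.6, 0, 0, 0, 0, 0, 0],
    [0.7, 0, 0, 0, 0, 0, 0],
    [0.7, 0, 0, 0, 0, 0, 0],
    [0.7, 0, 0, -0.3, 0, 0, 0],
    [0.7, 0, 0, -0.8, 0, 0, 0],
    [0.7, 0, 0, -1, 0, 0, 0],
    [0.7, 0, 0, -1, 0, 0, 0],
  ],
)

```text
clock: 23.85
position: [0.55, -0.2639, 0.1285]
ee_rot: [3.125, -0.3, 0.003]
force: [0.7, -0.4, 0.5]
width: 0.701
gripper_force: 0.0
```

Emit:
carry_out(
  commands=[
    [0.7, 0, 0, -1, 0, 0, 0],
    [0.7, 0, 0, -1, 0, 0, 0],
    [0.7, -1, 0, -0.5, 0, 0, 0],
    [0.7, -1, 0, 0, 0, 0, 0],
    [0.7, -1, 0, 0, 0, 0, 0],
    [0.7, 0, 0, 0, 0, 0, 0],
    [0.7, 0, 0, 0, 0, 0, 0],
  ],
)

```text
clock: 24.55
position: [0.4766, -0.2497, 0.1904]
ee_rot: [3.124, -0.3, 0.006]
force: [-0.5, 0.2, -0.2]
width: 0.7
gripper_force: 0.0
```

```bash
python3 - <<'E'
from cell import arm
from h import *
d=arm.get_image("scene");P=cloud(d);x=d["pixels"].astype(int)
m=(x[:,:,0]<95)&(x[:,:,0]-x[:,:,2]>8)&(abs(P[:,:,0]-.55)<.08)&(abs(P[:,:,1]+.265)<.08)&(P[:,:,2]>.06)&(P[:,:,2]<.13)
t=m&(P[:,:,2]>.091); v,u=np.where(t)
print(m.sum(),np.nanpercentile(P[m],[2,50,98],axis=0).round(3)); print(rect(plane(d,np.c_[u,v],.096)))
c=d["pixels"][:,:,::-1].copy();cv2.imwrite("pics/s9.png",c[80:400,140:460].repeat(1,0)) ; cv2.imwrite("pics/s9.png",cv2.resize(c[80:400,140:460],(600,600)))
print(arm.observe()["clock"])
E
```

```text
623 [[ 0.514 -0.292  0.077]
 [ 0.551 -0.273  0.096]
 [ 0.586 -0.244  0.1  ]]
((0.549943208694458, -0.26779335737228394), (0.046442463994026184, 0.07568477839231491), 78.3886489868164)
24.6
```

View pics/s9.png

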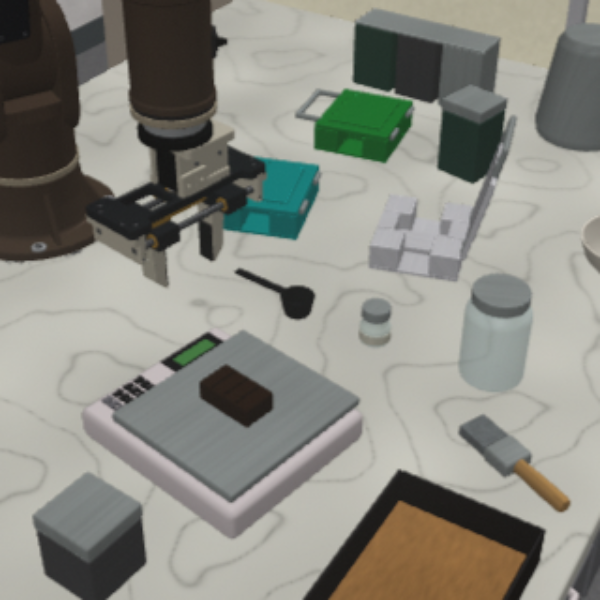

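The brick lies flat in the middle of the pan (crop (236,395), top at 0.096, centre within 3 mm). The lid is open, the bystanders haven't moved, and the robot is clear.

```bash
python3 -c "
from cell import arm
print(arm.sign_off())"
```

```text
the job is handed in; nothing more can be done
None
```

The job is handed in at 24.6 s: the lid is open on its stop, and the tea brick lies flat within about 3 mm of the pan's centre, with the tins, jars and scoop where they were in the last picture.

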